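Three brass blanks from the lever dispenser

TASK

Three brass blanks are wanted for the next job: press the sprung lever of the blue dispenser, the one loaded with brass blanks, exactly three times, each time all the way down and then letting it come fully up again, so that three blanks lie in its tray and the rest stay in the magazine. Do not press the lever of the green dispenser with the steel blanks.

Things in the scene. Friction and masses are not known exactly. Their poses are not given: they have to be found in the camera images.
- brass_pad (a point): Middle of the top of the black pad (26 x 30 mm) of the BLUE dispenser's lever, at its end nearest the robot. Up: 134 mm over the bench; pressed straight down it meets a firm stop at 88 mm, shifting under 6 mm sideways (arm 60 mm; the pad slopes 22 degrees, up then down). Sprung: 4 N at first, 10 N at the stop; rises by itself in 0.5 s. A full press delivers one blank; the next drops in when the lever is up.
- brass_blank_3_mid (a point): Centre of the third blank from the bottom of five in the blue dispenser: a yellow brass disc 30 mm across, 10 mm thick. The magazine (top 102 mm high) stands 105 mm behind the pad, the tray (85 mm long, floor 8 mm, rim 38 mm high) beyond it. Starts 69 mm over the bench, sinks 10 mm per delivery, is below 44 mm once in the tray.
- brass_blank_4_mid (a point): Centre of the fourth brass blank from the bottom, a disc like the third, which must stay in the magazine: 79 mm over the bench at the start, 49 mm (lowest of the stack) after three deliveries.
- steel_pad (a point): Middle of the top of the black lever pad of the GREEN dispenser, which holds grey steel blanks: the same device otherwise, 134 mm over the bench when up. Not to be pressed. Both dispensers are fixed, 205 x 76 mm, pad end toward the robot within 35 degrees; which stands left and which right varies.

How it is judged:
By the outcome, as a careful person would: the job done as asked, in the order asked, and still so for the second after the job is handed in, with the robot touching nothing.
It also fails if it takes over 40 s, if anything falls off the work surface, if the arm or the gripper's body presses on something with over 40 N, if the wrist force passes 120 N, or if a joint passes its speed limit or range.

ROBOT

A 7-joint arm with a two-finger parallel gripper is mounted at the origin on a cart in front of the work surface, level with it; the furniture and walls round the work are solid. World frame = base frame: x ahead of the robot, y to its left, z up, the work surface at z = 0. Lengths are in m, angles in rad, forces in N, time in s.
With the tool pointing down it reaches from about 0.425 to 0.825 m from the base axis. Payload 3.6 kg.
Tool frame: the origin (TCP) lies on the mounting face of the last link; the fingertips stand 173 mm ahead of it and the grasp point (between the pads) lies 155 mm ahead of it; z points along the fingers, y is the direction in which the jaws open and shut (so a half turn about z gives the same grasp; the last joint's range is limited). The gripper opens to 85 mm and grips with 20 to 120 N. Pads are 22 mm wide; open, the fingers measure 114 mm over their backs; the gripper's body (76 mm by 85 mm) begins 54 mm behind the grasp point. The pads swing forward as they close: fully open they stand 13 mm farther back than shut.
Start: joints at [1.206, 0.615, -0.013, 1.423, 0.008, 1.103, -0.04], TCP at [0.216, -0.613, 0.405] pointing down, gripper open.
Joint ranges: [-3.12, 3.12], [-0.3, 2.06], [-1.34, 1.32], [0.26, 2.42], [-1.36, 4.5], [0.01, 1.98], [-2.84, 2.84]. Speed limits (rad/s): [2.79, 2.79, 3.14, 3.14, 3.14, 3.14, 3.14].

INTERFACE

Orientations are given as a rotation vector (axis times angle).
In Python, from workcell import manip, jaws, solver, monitor, viewer, job gives the robot as it stands. Calls block until the motion is done:
- manip.move_pose(position, orientation): joint-space move of the TCP to a pose.
- manip.move_straight(position, speed=0.15, orientation=None, stop_force=None): straight line of the TCP; orientation=None keeps the orientation; speed is the mean speed in m/s. With stop_force (N) it stops when the force on the tool has changed by that much, and returns True; else False.
- manip.goto_joints(angles): joint-space move.
- jaws.grip(opening, f_grip=None): opening from 0.0 (shut) to 1.0 (fully open); f_grip is the grip in N (None keeps the last); returns when the fingers have stopped.
- manip.pause(seconds).
- solver.solve_ik(position, orientation): joint angles nearest the present ones, or None.
- monitor.get_obs(): the state.
- viewer.snapshot(name): name is "scene" or "side" or "wrist"; returns a dict with "color" (420x560x3 uint8, blue, green, red), "K" (3x3 intrinsics, pixels), "extrinsics" (4x4, takes a point from camera to world coordinates); the wrist camera has in their place "mount" (4x4, takes a point from camera to tool coordinates, whose origin is the TCP and whose axes are the flange's). Camera axes: x right, y up, looking along -z (the intrinsics and any distortion apply to the point x, -y, -z); pixel columns grow to the right and rows downward; lengths in m; the calibration is good to about 2 mm. A picture is of the moment at which its call begins: read the wrist's pose just before it. There is no depth.
A pose or a line that the arm cannot do raises manip.Unreachable and nothing moves.
- job.job_done(): hands the job in, once; it reports no verdict.
The state is a dict: "time": time; "joints": joint angles; "qd": joint speeds; "effort": joint torques, N m; "position": TCP position; "tool_rot": TCP orientation; "ft_force": force on the tool from outside, world axes, zero at the start; "ft_torque": the same for the moment, N m; "gripper_width": opening from 0.0 (shut) to 1.0 (fully open).
Only numpy, scipy, OpenCV 4.12 (cv2) and the standard library are available. Lean on these libraries where they do the work, as an engineer would, in place of code of your own. Each camera call takes 0.05 s, during which the arm holds its last target. There are 200 camera calls.

## Working session

There is one attempt and no reset: what is moved stays moved. The work goes in short steps, each a Python script; the robot and the scene stay as the last script left them, time stands still between calls to the robot, and variables do not carry over. Pictures are saved under pics/ and viewed, about 8 in all and at most 12, crops included, and the job is handed in when it is done.

```bash
mkdir -p pics
cat > h.py <<'E'
import numpy as np, cv2
from workcell import manip, jaws, solver, monitor, viewer, job
from scipy.spatial.transform import Rotation as R
def ray(K,E,px,D=None):
    p=cv2.undistortPoints(np.array([[px]],float),K,D)[0,0]
    d=E[:3,:3]@np.array([p[0],-p[1],-1.]); return E[:3,3],d/np.linalg.norm(d)
def tri(rays):
    A=sum(np.eye(3)-np.outer(d,d) for o,d in rays); b=sum((np.eye(3)-np.outer(d,d))@o for o,d in rays)
    p=np.linalg.solve(A,b); return p,[np.linalg.norm(np.cross(p-o,d)) for o,d in rays]
E
python3 - <<'E'
from h import *
import pickle
o=monitor.get_obs();print(o["time"],o["position"],o["tool_rot"],o["ft_force"])
S={}
for n in("scene","side"):
    s=viewer.snapshot(n);S[n]=s;print(n,[k for k in s],s["K"],s["extrinsics"], s.get("distortion"));cv2.imwrite(f"pics/{n}0.png",s["color"])
pickle.dump(S,open("s0.pkl","wb"))
E
```

```text
0.0 [ 0.21595425 -0.61273025  0.40350238] [-3.09401453e+00 -5.29312389e-01  7.18309151e-04] [-0.25325641 -1.29669717  0.84303185]
scene ['color', 'K', 'extrinsics'] [[530.54644591   0.         278.60293594]
 [  0.         530.54644591 201.63509526]
 [  0.           0.           1.        ]] [[-0.63690167  0.52977004 -0.56008925  0.08823403]
 [-0.7707265  -0.4202379   0.47893713  0.10100018]
 [ 0.01835582  0.73671148  0.67595803  0.75483651]
 [ 0.          0.          0.          1.        ]] None
side ['color', 'K', 'extrinsics'] [[407.31359753   0.         289.19077161]
 [  0.         407.31359753 209.84315839]
 [  0.           0.           1.        ]] [[-0.99984461 -0.00525078  0.01682838  0.58654473]
 [ 0.01759161 -0.35894016  0.93319478  0.47422511]
 [ 0.00114038  0.93334581  0.35897675  0.45552825]
 [ 0.          0.          0.          1.        ]] None
```

View pics/scene0.png

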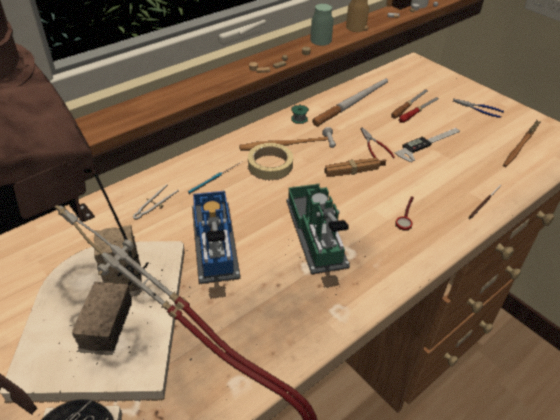

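View pics/side0.png

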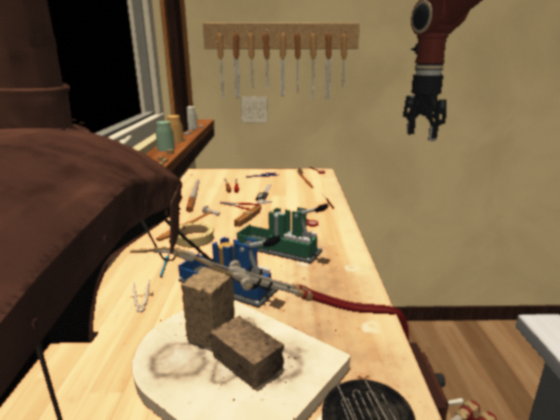

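Run:
```python
import cv2,numpy as np
a=cv2.imread("pics/scene0.png")[170:310,170:370];b=cv2.imread("pics/side0.png")[190:310,160:360]
f=lambda i:cv2.resize(i,None,fx=4,fy=4,interpolation=cv2.INTER_CUBIC)
cv2.imwrite("pics/c1.png",f(a));cv2.imwrite("pics/c2.png",f(b))
from h import *;import pickle
S=pickle.load(open("s0.pkl","rb"))
for px in[(215,237),(340,225)]:
    o,d=ray(S["scene"]["K"],S["scene"]["extrinsics"],px);print(o+d*(0.134-o[2])/d[2])
```

```text
[ 0.60139282 -0.20506098  0.134     ]
[ 0.49526999 -0.38213149  0.134     ]
```

View pics/c1.png

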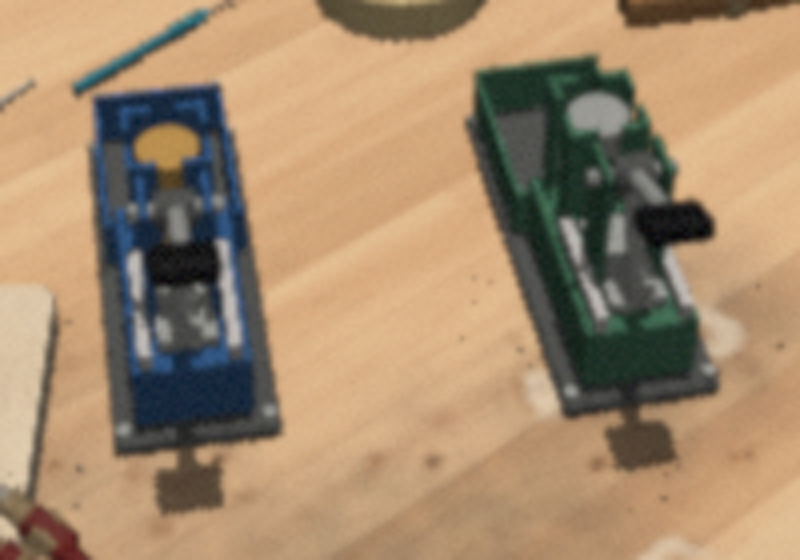

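View pics/c2.png

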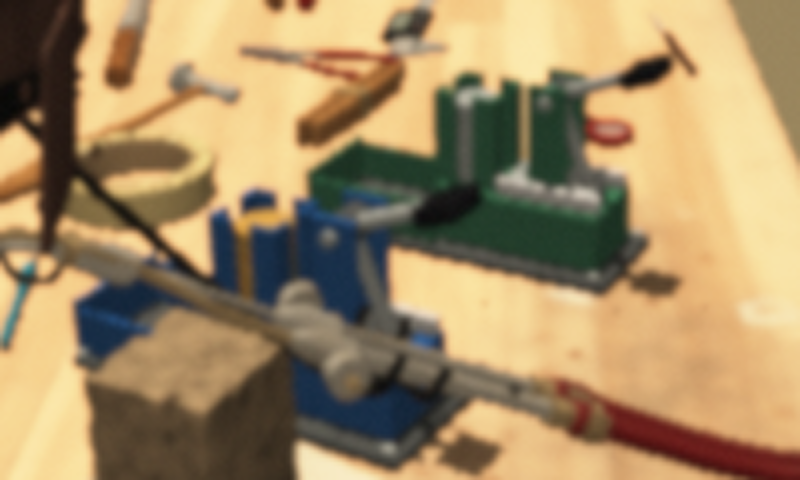

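Blue (brass) is at left in the scene view, with its pad at about scene px (216,235.5) and side px (272,240.5). The green pad is at about scene (339,225) and side (322,208).

Run:
```python
from h import *;import pickle
S=pickle.load(open("s0.pkl","rb"));r=lambda n,x,y:ray(S[n]["K"],S[n]["extrinsics"],(x,y))
cs=lambda x,y:r("scene",170+x/4,170+y/4); sd=lambda x,y:r("side",160+x/4,190+y/4)
print("brass pad",tri([cs(185,260),sd(447,201)]))
print("steel pad",tri([cs(675,219),sd(647,70)]))
o,d=cs(168,146);print("brass stack top @.094",o+d*(.094-o[2])/d[2])
for p in[(120,450),(280,432)]:
    o,d=cs(*p);print("base corner",o+d*(.0-o[2])/d[2])
```

```text
brass pad (array([ 0.60623276, -0.2105916 ,  0.13160482]), [np.float64(0.0003485531822653772), np.float64(0.000348553182265362)])
steel pad (array([ 0.49807092, -0.38239444,  0.13160701]), [np.float64(0.00044328551457223516), np.float64(0.00044328551457226384)])
brass stack top @.094 [ 0.70099776 -0.26397417  0.094     ]
base corner [ 0.63573146 -0.18596323  0.        ]
base corner [ 0.59912438 -0.24818826  0.        ]
```

```bash
cat >> h.py <<'E'
PAD=np.array([0.606,-0.2105,0.134]); AX=np.radians(-29.6)
def rot(jaw):  # tool z down, tool y at azimuth jaw
    y=np.array([np.cos(jaw),np.sin(jaw),0]);z=np.array([0,0,-1.]);x=np.cross(y,z)
    return R.from_matrix(np.c_[x,y,z]).as_rotvec()
E
python3 - <<'E'
from h import *;import pickle
S=pickle.load(open("s0.pkl","rb"));r=lambda n,x,y:ray(S[n]["K"],S[n]["extrinsics"],(x,y))
print("ferrule",tri([r("scene",178,307),r("side",304,291)]))
print("leather edge",tri([r("scene",90,170),r("side",178,180)]))
w=viewer.snapshot("wrist");print(w["mount"].round(3))
for k in(0,90,-90):
  for z in (.20,.085):
    print(k,z,solver.solve_ik([*PAD[:2],z+.173],rot(AX+np.radians(k))))
E
```

```text
ferrule (array([ 0.5512913 , -0.09965678,  0.09172731]), [np.float64(0.0007172010999652279), np.float64(0.0007172010999650545)])
leather edge (array([ 0.72405244, -0.07647898,  0.27724855]), [np.float64(0.014790202803660944), np.float64(0.014790202803660883)])
[[ 0.     0.956  0.293  0.074]
 [ 1.     0.    -0.001 -0.   ]
 [-0.001  0.293 -0.956  0.031]
 [ 0.     0.     0.     1.   ]]
0 0.2 [ 0.43536696  0.63948293 -0.23478918  1.48693528  0.16224164  1.0342675
 -0.35435184]
0 0.085 [ 0.41177533  0.76664972 -0.19280238  1.59598936  0.18691282  0.79707892
 -0.3759324 ]
90 0.2 [ 0.64121991  0.69731857 -0.61497657  1.47945294  0.42841984  1.10134004
  0.99538181]
90 0.085 [ 0.6073279   0.819676   -0.54634556  1.58892736  0.51500601  0.88046379
  0.92223759]
-90 0.2 [ 0.2066101   0.63374936  0.16231214  1.49542795 -0.11243446  1.02154062
 -1.69073042]
-90 0.085 [ 0.20030341  0.76570286  0.17292668  1.60372293 -0.16920367  0.78686377
 -1.64180695]
```

Run:
```python
from h import *
jaws.grip(0.0)
manip.move_pose([*PAD[:2],.173+.20],rot(AX-np.pi/2))
o=monitor.get_obs();print(o["time"],o["position"],o["ft_force"],o["gripper_width"])
w=viewer.snapshot("wrist")["color"];s=viewer.snapshot("scene")["color"];d=viewer.snapshot("side")["color"]
a=cv2.resize(s[130:290,130:330],(500,400));b=cv2.resize(d[130:290,190:350],(300,300))
c=np.zeros((400,800,3),np.uint8);c[:,:500]=a;c[:300,500:]=b
cv2.imwrite("pics/a1.png",c);cv2.imwrite("pics/w1.png",w)
```

```text
2.9417 [ 0.60546523 -0.21195872  0.37312364] [-0.3655075   0.65770417  0.64690688] 0.000129075690220275
```

View pics/a1.png

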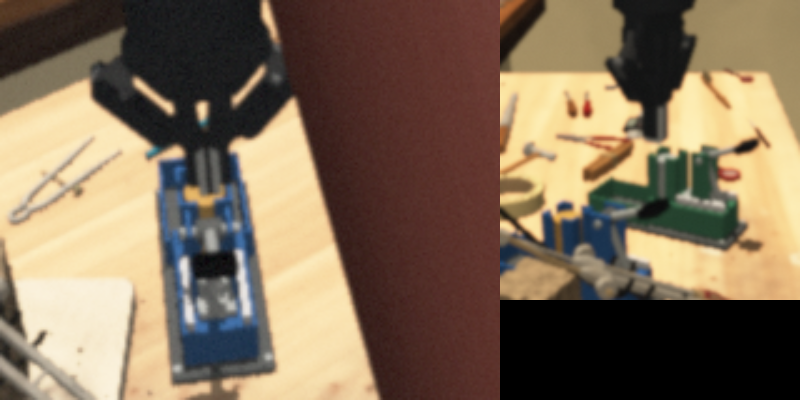

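View pics/w1.png

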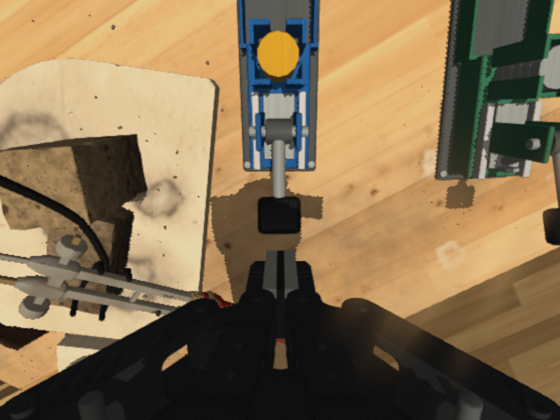

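The wrist view shows the blue dispenser aligned with the tool, the pad at about px (279,215) and the brass stack top at (278,53). I'll check the pad against that ray, then press by force.

Run:
```python
from h import *
o=monitor.get_obs();w=viewer.snapshot("wrist")
T=np.eye(4);T[:3,:3]=R.from_rotvec(o["tool_rot"]).as_matrix();T[:3,3]=o["position"];E=T@w["mount"]
def at(px,z):
    p,d=ray(w["K"],E,px);return p+d*(z-p[2])/d[2]
for n,px,z in[("pad",(279,213),.134),("padTL",(259,199),.139),("padnear",(279,230),.139),("stack",(278,53),.094)]:print(n,at(px,z))
print(o["position"])
```

```text
pad [ 0.61075291 -0.21449269  0.134     ]
padTL [ 0.62695856 -0.20877666  0.139     ]
padnear [ 0.60176216 -0.20936273  0.139     ]
stack [ 0.70195472 -0.26575289  0.094     ]
[ 0.60556409 -0.21173823  0.37308331]
```

```bash
cat >> h.py <<'E'
PAD=np.array([0.609,-0.2125,0.134])
def press():
    at=lambda z:[*PAD[:2],z+.173]
    manip.move_straight(at(.165),.15)
    r=manip.move_straight(at(.080),.05,stop_force=22); o=monitor.get_obs()
    print("stop",r,"tip z",o["position"]-[0,0,.173],"F",o["ft_force"].round(1))
    manip.pause(.2)
    print("held",monitor.get_obs()["ft_force"].round(1))
    manip.move_straight(at(.165),.12); manip.pause(.8)
    o=monitor.get_obs();print("up",o["time"],o["position"][2]-.173,o["ft_force"].round(1))
E
python3 - <<'E'
from h import *
press()
w=viewer.snapshot("wrist")["color"];cv2.imwrite("pics/w2.png",w)
E
```

```text
stop True tip z [ 0.6086292  -0.21227194  0.092192  ] F [-2.7  1.5  9.5]
held [-1.9  1.1  8.9]
up 6.65 0.16502903913178774 [-0.3 -0.5  0.7]
```

View pics/w2.png

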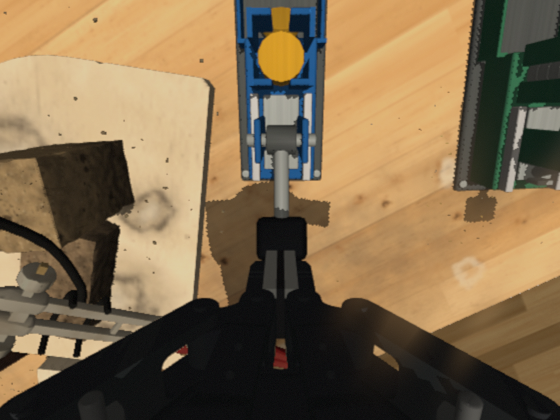

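A yellow piece now shows behind the magazine at about px (281,15). I'll look over the tray before pressing again.

```bash
cat >> h.py <<'E'
def look(name):
    p=PAD[:2]+.05*np.array([np.cos(AX),np.sin(AX)])
    manip.move_straight([*PAD[:2],.26+.173],.25); manip.move_straight([*p,.26+.173],.25)
    cv2.imwrite(name,viewer.snapshot("wrist")["color"]); print(monitor.get_obs()["time"])
E
python3 -c "
from h import *
look('pics/w3.png')"
```

```text
7.6333
```

View pics/w3.png

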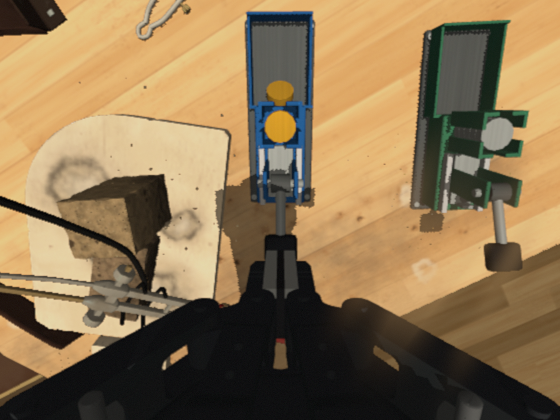

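One brass blank is in the tray at px (280,90), with the stack above at (280,127). The press works, so I'll do two more with slightly firmer stop detection.

```bash
sed -i 's/stop_force=22/stop_force=28/' h.py
python3 - <<'E'
from h import *
press(); look('pics/w4a.png'); press(); look('pics/w4b.png')
a,b=[cv2.imread(f'pics/w4{c}.png')[0:260,180:380] for c in 'ab']
cv2.imwrite('pics/w4.png',cv2.resize(np.hstack([a,b]),None,fx=2,fy=2,interpolation=cv2.INTER_CUBIC))
E
```

```text
stop True tip z [ 0.60864741 -0.21228882  0.09204918] F [-3.4  0.7  9.2]
held [-3.   1.1  9.2]
up 11.6333 0.16504865363001764 [-0.4 -0.1  0.9]
12.5667
stop True tip z [ 0.60878664 -0.21238869  0.09196133] F [-1.9  1.5  9.5]
held [-3.   2.   9.3]
up 16.575 0.16503298730151716 [0.9 0.1 0.4]
17.5083
```

View pics/w4.png

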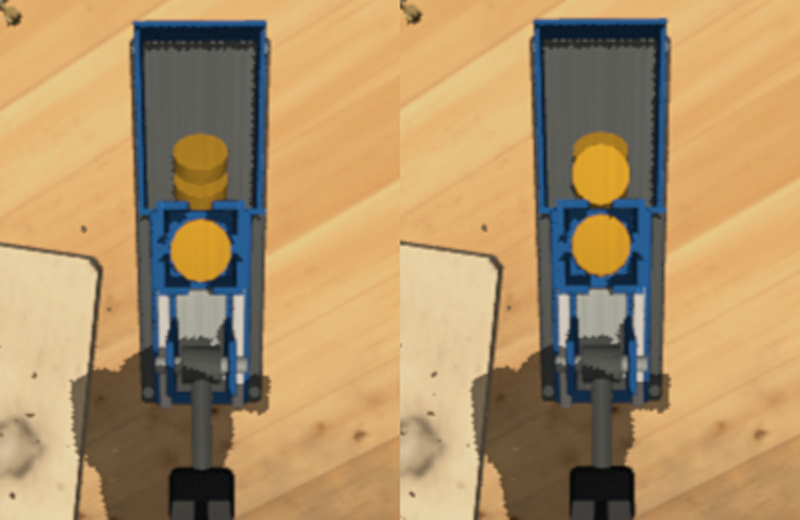

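Run:
```python
from h import *;import pickle
S={}
def shot(k,n):
    o=monitor.get_obs();w=viewer.snapshot(n);E=w.get("extrinsics")
    if E is None:
        T=np.eye(4);T[:3,:3]=R.from_rotvec(o["tool_rot"]).as_matrix();T[:3,3]=o["position"];E=T@w["mount"]
    S[k]=(w["K"],E,w["color"])
shot("A","wrist")
u=np.array([np.cos(AX),np.sin(AX)])
manip.move_straight([*(PAD[:2]-.04*u),.26+.173],.2);shot("B","wrist");shot("C","scene")
pickle.dump(S,open("s1.pkl","wb"));print(monitor.get_obs()["time"])
z=lambda k,x,y,w,h,f:cv2.resize(S[k][2][y:y+h,x:x+w],None,fx=f,fy=f,interpolation=cv2.INTER_CUBIC)
c=np.zeros((600,800,3),np.uint8)
a=z("A",230,50,100,100,4);c[:400,:400]=a
b=z("B",230,0,100,100,4);c[:400,400:]=b
s=z("C",185,185,100,50,4);c[400:,:400]=s
cv2.imwrite("pics/m.png",c)
```

```text
18.2583
```

View pics/m.png

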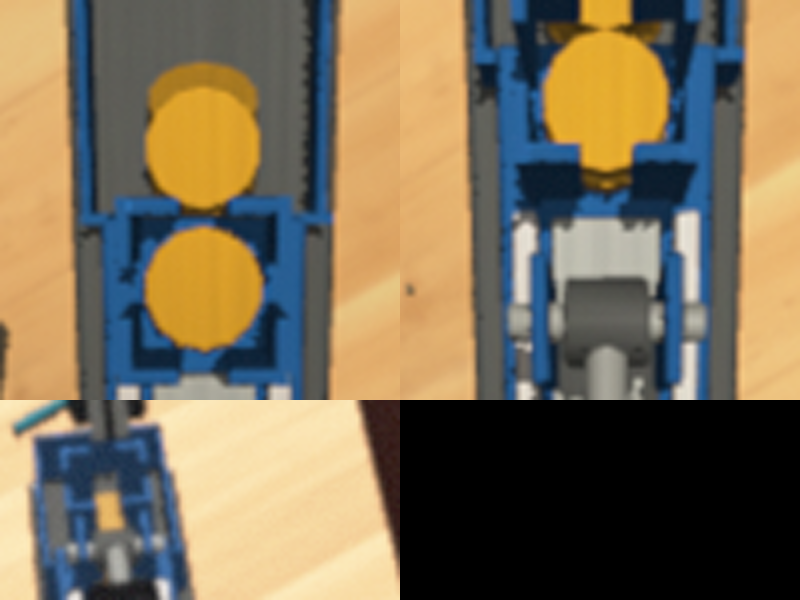

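Run:
```python
from h import *;import pickle
S=pickle.load(open("s1.pkl","rb"))
u=np.array([np.cos(AX),np.sin(AX)])
manip.move_straight([*(PAD[:2]+.12*u),.27+.173],.2)
o=monitor.get_obs();w=viewer.snapshot("wrist")
T=np.eye(4);T[:3,:3]=R.from_rotvec(o["tool_rot"]).as_matrix();T[:3,3]=o["position"]
S["D"]=(w["K"],T@w["mount"],w["color"]);pickle.dump(S,open("s1.pkl","wb"));print(o["time"],o["ft_force"])
cv2.imwrite("pics/d.png",cv2.resize(w["color"][110:310,200:360],None,fx=3,fy=3,interpolation=cv2.INTER_CUBIC))
```

```text
19.2083 [-0.12560893  0.53569082  0.69625949]
```

View pics/d.png

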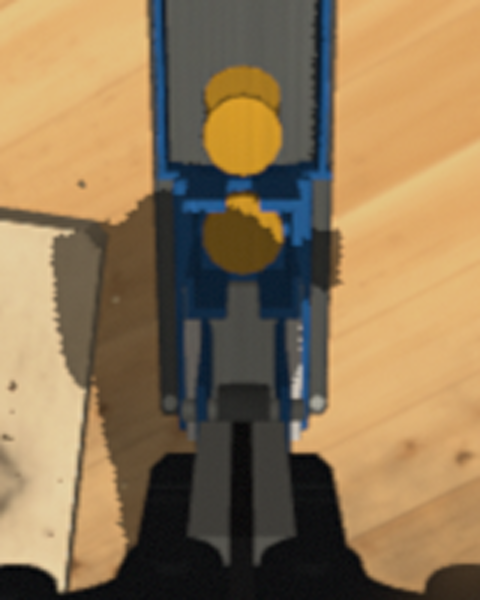

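Run:
```python
from h import *;import pickle
S=pickle.load(open("s1.pkl","rb"));r=lambda k,x,y:ray(S[k][0],S[k][1],(x,y))
print("tray top disc",tri([r("A",280.7,86.7),r("D",281,155.3)]))
print("stack top disc",tri([r("A",281.2,122.3),r("D",281,188)]))
```

```text
tray top disc (array([ 0.72962277, -0.28222858,  0.04685856]), [np.float64(0.0001438074113551519), np.float64(0.00014380741135521367)])
stack top disc (array([ 0.69951727, -0.26543083,  0.0598393 ]), [np.float64(0.00010683368541349708), np.float64(0.00010683368541341413)])
```

The tray disc's top reads about 47 mm, give or take 4. That is close to the 44 mm limit for its centre, so I'll measure again with lower, wider-based views.

```bash
cat > m.py <<'E'
from h import *
u=np.array([np.cos(AX),np.sin(AX)])
def fit(img):
    b,g,r=[img[...,i].astype(int) for i in range(3)]
    m=((r>190)&(b<75)&(g>130)).astype(np.uint8);out=[]
    for c in cv2.findContours(m,cv2.RETR_EXTERNAL,cv2.CHAIN_APPROX_NONE)[0]:
        if cv2.contourArea(c)>250: out.append(cv2.fitEllipse(cv2.convexHull(c)) )
    return sorted(out,key=lambda e:e[0][1])
def view(a,z):
    manip.move_straight([*(PAD[:2]+a*u),z+.173],.25);manip.pause(.15)
    o=monitor.get_obs();w=viewer.snapshot("wrist")
    T=np.eye(4);T[:3,:3]=R.from_rotvec(o["tool_rot"]).as_matrix();T[:3,3]=o["position"]
    return w["K"],T@w["mount"],w["color"]
E
python3 - <<'E'
from m import *;import pickle
V=[view(.14,.19),view(.10,.19),view(.05,.19),view(.02,.19)]
pickle.dump(V,open("s2.pkl","wb"));print(monitor.get_obs()["time"],V[0][0][0,0])
ims=[]
for K,E,c in V:
    for e in fit(c): print(np.round(e[0],1),np.round(e[1],1),round(e[2]))
    print('-')
c=np.hstack([v[2][0:300,180:380] for v in V]);cv2.imwrite("pics/v.png",c)
E
```

```text
21.4667 324.6672232326343
-
[280.3 147.3] [32.  32.2] 27
[281.7 186.5] [23.  31.8] 116
-
[280.1  86.2] [34.  36.2] 2
[280.3 129.9] [34.4 35.7] 176
-
[280.4  46.3] [34.9 38.9] 177
[280.5  90.4] [36.  38.1] 178
-
```

View pics/v.png

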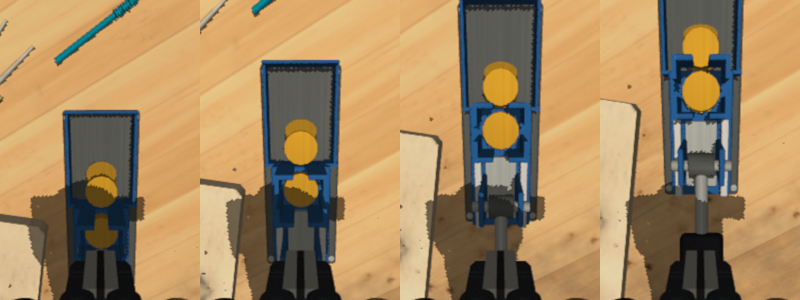

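Run:
```python
from m import *;import pickle
V=pickle.load(open("s2.pkl","rb"));r=lambda k,x,y:ray(V[k][0],V[k][1],(x,y))
print("tray",tri([r(1,280.3,147.3),r(2,280.1,86.2)]))
print("tray 3v",tri([r(1,280.3,147.3),r(2,280.1,86.2),r(3,280.4,46.3)]))
print("stack",tri([r(2,280.3,129.9),r(3,280.5,90.4)]))
# front/back edges of discs and scale
K,E,_=V[2]
def size(p,k): # predicted image size of flat 30mm disc centred p
    K,E,_=V[k];t=np.linspace(0,2*np.pi,60)
    P=p+.015*np.c_[np.cos(t),np.sin(t),0*t];q=(P-E[:3,3])@E[:3,:3];px=np.c_[K[0,0]*q[:,0]/-q[:,2]+K[0,2],K[1,1]*-q[:,1]/-q[:,2]+K[1,2]]
    return np.ptp(px,0),(px.max(0)+px.min(0))/2
for z in(.037,.042,.047,.052):
    for k in(1,2):
        o,d=r(k,*[(280.3,147.3),(280.1,86.2)][k-1]);print(z,k,size(o+d*(z-o[2])/d[2],k)[0].round(1))
for z in (.06,.064):
    o,d=r(2,280.3,129.9);print("stack",z,size(o+d*(z-o[2])/d[2],2)[0].round(1))
def bb(k,e):pass
```

```text
tray (array([ 0.73045683, -0.2820375 ,  0.04662926]), [np.float64(2.6783981793507568e-05), np.float64(2.6783981793502868e-05)])
tray 3v (array([ 0.73044214, -0.28204186,  0.04648685]), [np.float64(3.842289830979888e-05), np.float64(2.3858933803850357e-05), np.float64(2.4830000738492093e-05)])
stack (array([ 0.70087263, -0.26541186,  0.06401293]), [np.float64(3.594355313682072e-05), np.float64(3.59435531365319e-05)])
0.037 1 [33.2 33.5]
0.037 2 [35.2 37.4]
0.042 1 [33.7 34. ]
0.042 2 [35.8 38.1]
0.047 1 [34.3 34.6]
0.047 2 [36.4 38.8]
0.052 1 [34.9 35.3]
0.052 2 [37.  39.5]
stack 0.06 [36.7 37.6]
stack 0.064 [37.2 38.2]
```

Run:
```python
from m import *;import pickle
V=pickle.load(open("s2.pkl","rb"));S=pickle.load(open("s1.pkl","rb"))
L=[S["A"],S["D"],V[1],V[2]]
rays=[];
for K,E,c in L:
    e=fit(c)[0];print(np.round(e[0],1),np.round(e[1],1));rays.append(ray(K,E,e[0]))
print(tri(rays)); print([tri([rays[i],rays[j]])[0][2].round(4) for i,j in((0,1),(1,3),(0,2),(2,3))])
# bottom/top rims (rows) -> near & far edge heights
def edge(c,f):
    b,g,r=[c[...,i].astype(int) for i in range(3)];e=fit(c)[0]
    m=((r>190)&(b<75)&(g>130));x=int(e[0][0]);y=int(e[0][1]);ys=np.where(m[y-25:y+25,x-1:x+2].all(1))[0]+y-25
    ys=ys[abs(ys-y)<22];return [x,(ys.min()-.5 if f else ys.max()+.5)]
for f in(1,0):print("far" if f else "near",tri([ray(K,E,edge(c,f)) for K,E,c in L])[0].round(4))
```

```text
[280.2  86.1] [27.3 29.5]
[280.4 154.7] [24.2 24.5]
[280.3 147.3] [32.  32.2]
[280.1  86.2] [34.  36.2]
(array([ 0.73045411, -0.28202944,  0.04662572]), [np.float64(0.00010449142655620422), np.float64(6.551010939803661e-05), np.float64(4.816203347149637e-05), np.float64(6.000499600236089e-05)])
[np.float64(0.0468), np.float64(0.0468), np.float64(0.0463), np.float64(0.0464)]
far [ 0.7425 -0.2886  0.0493]
near [ 0.7152 -0.2731  0.0258]
```

Run:
```python
from m import *
K,E,c=view(.05,.26)
print([np.round(e[0],1) for e in fit(c)],monitor.get_obs()["time"],monitor.get_obs()["ft_force"])
job.job_done()
```

```text
[array([280.5,  86.5]), array([280.5, 121.8])] 22.125 [0.42856022 0.47591199 0.16452368]
the job is handed in; nothing more can be done
```

I pressed the blue (brass) lever exactly three times and handed the job in at 22.1 s. Each press was stopped by the force rise at the firm stop. After each one I lifted clear to 165 mm and waited 0.8 s for the lever to come up. The green dispenser was not touched.

- **Press depth:** the flat fingertips stopped at about 92 mm each time, not 88 mm, as expected for flat tips on the sloped pad. The held force was about 9 N, against the stated 10 N at the stop.
- **Blanks delivered:** I saw one in the tray after the first press and two after the second. After the third, two were left in the magazine: the stack top measured 64 mm in the closest views, as it should. A rougher two-view check by eye gave 60 mm.
- **Third blank:** it lies in the tray on top of the other two, leaning by roughly 10 degrees. Its centre is at about 41.7 mm, below the 44 mm limit but only by about 2 mm. Four view pairs agreed within 0.5 mm, and it had not moved in the 4 to 5 s before hand-in.
- **Failed check:** the height of that blank's near edge could not be measured, because the blanks merge in the image there.
- **At hand-in:** the arm stood clear with about zero force on the tool.

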